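# Fill the fuel tray and sweep it level

## Robot

A 6-joint arm with a two-finger parallel gripper is mounted at the origin on the work surface. World frame = base frame: x ahead of the robot, y to its left, z up, the work surface at z = 0. Lengths are in m, angles in rad, forces in N, time in s.
With the tool pointing down it reaches from about 0.375 to 0.975 m from the base axis. Payload 3.8 kg.
Tool frame: the origin (TCP) lies midway between the tips of the shut fingers; the grasp point (between the pads) lies 19 mm behind it; z points along the fingers, y is the line along which they close (so a half turn about z gives the same grasp; the last joint's range is limited). The gripper opens to 85 mm and grips with 20 to 120 N. Pads are 22 mm wide; open, the fingers measure 114 mm over their backs; the gripper's body (76 mm by 85 mm) begins 54 mm behind the grasp point. The pads swing forward as they close: fully open they stand 13 mm farther back than shut.
Start: joints at [1.266, 0.264, 1.604, -0, 1.274, -0.037], TCP at [0.179, 0.651, 0.231] pointing down, gripper open.
Joint ranges: [-2.63, 2.63], [-0.94, 2.18], [0.31, 2.57], [-1.31, 4.45], [0, 2.66], [-2.55, 2.55]. Speed limits (rad/s): [2.57, 2.57, 3.14, 3.14, 3.14, 3.14].

## Interface

Orientations are given as a rotation vector (axis times angle).
In Python, from workcell import bot, read_camera, camera_info, ticket gives the robot as it stands.
- The arm moves only by the tool servo_tool, never from a script. Its argument "targets" is a list of rows, each an object of numbers: "hand": the closure, from -1 (fully open) to 1 (shut); "x", "y", "z": the shift along the tool's x, y, z as a fraction of full scale; "roll": the turn about the tool's z as a fraction of full scale. In form: [{"hand": .., "x": .., "y": .., "z": .., "roll": ..}, ...]. A call has 1 to 10 rows; each row is the pose to reach, as a shift and turn from the pose commanded when the call began, along the tool's axes at that moment, turning the shorter way round; what a row does not reach only later rows make up. Full scale, the value 1, is 50 cm for a shift and 180 degrees for a turn. A row lasts 1/12 s, in which the tool goes at most 41.7 mm and 7.16 degrees, less where a joint would pass 70% of its speed; a pose out of reach is approached as far as the arm can. A call with a number of a shift or a turn outside -1 to 1 is refused whole. A call with a gripper value outside its range is refused whole. The fingers move at their own pace and stop on an object; "grip_force" is the grip in N (left out, the last holds). Time passes only in rows, so rows that repeat a pose let the fingers close. It gives the time, the measured TCP pose, the force, the opening and the grip force at its end, in the units of the state.
- bot.read_state(): the state, without advancing time (a new reading comes with each control period).
- read_camera(name): name is "side" or "top" or "wrist"; returns the picture (420x560x3 uint8, red, green, blue); there is no depth.
- camera_info(name): a dict with "fx", "fy", "cx", "cy" (pixels), "eye" and "orientation" of the camera in the world; the wrist camera has in their place "T_tool_cam" (4x4, takes a point from camera to tool coordinates, whose origin is the TCP and whose axes are the flange's). Camera axes: x right, y down, z forward; pixel columns grow to the right and rows downward; lengths in m; the calibration is good to about 2 mm. A picture is of the moment at which its call begins: read the wrist's pose just before it. camera_info takes no time and is no camera call.
- ticket.finish_job(): hands the job in; it is judged then, once.
The state is a dict: "time": time; "q": joint angles; "joint_vel": joint speeds; "joint_torque": joint torques, N m; "tool_pos": TCP position; "tcp_rot": TCP orientation; "wrist_force": force on the tool from outside, world axes, zero at the start; "torque": the same for the moment, N m; "width": opening from 0.0 (shut) to 1.0 (fully open); "grip_force": force on a finger pad.
Only numpy, scipy, OpenCV 4.12 (cv2) and the standard library are available. Lean on these libraries where they do the work, as an engineer would, in place of code of your own. Each camera call takes 0.05 s, during which the arm holds its last target. There are 200 camera calls.

## Task

One compartment of the blue fuel tray beside the stove is still empty. Set the low ribbed charcoal brick into it, flat and rib up (not the tall brick or the wooden block, which would stick out), and let go of it. Then sweep the red-handled steel levelling bar over the whole tray to the far end of its travel, to show that nothing stands above the rim, and let go.

Things in the scene. Friction and masses are not known exactly. Their poses are not given: they have to be found in the camera images.
- low_brick: Low black charcoal brick on the ledge, not in the tray: slab 72 (x) x 50 (y) x 26 mm high, on top a centred grip rib 16 (x) x 50 (y) x 16 mm high; 0.15 kg. Origin: centre of underside, z up. Grip across the rib, along x, tips just above the slab. A half turn makes no difference. Not to be used: the tall black brick (68 mm high) and plain wood block (66 mm). Two like bricks fill the other cells.
- gap_tile: Terracotta tile 84 (x) x 60 (y) x 2 mm, fixed on the floor of the empty cell; origin: centre of underside, 4 mm above the ledge. x across the tray, y along it. The cell, 90 (x) x 66 (y) mm inside, is centred on it; walls 4 mm, rim 50 mm above the origin. Brick's x goes along tile's x. Tray fixed, blue, 98 x 318 mm, three cells along y 70 mm apart; any may be the empty one.
- bar (a joint): Slide of the levelling bar along the tray's +y (the tile's +y), in m: 0 to 0.01 where it is parked on the deck at the tray's -y end, 0.266 at the stop on the deck at the +y end. From 0.252 on it is clear of all cells. About 2 N moves it; it stays where it is left. A brick above the rim blocks it.
- bar_handle (a point): Centre of the bar's red handle: upright square post 24 x 24 x 30 mm high, sides along the tile's x and y, in the middle of a flat steel bar 122 (x) x 24 (y) x 8 mm lying across the tray. The bar's top is 15 mm below this point, its underside 1.5 mm over the rim; the point is 78.5 mm above the ledge. It moves along the tile's +y as the joint grows. Pinch it from above or push it.
Things that resemble listed ones, but are neither listed nor needed, are in the scene too. There is more than one size of the gap_tile; the job needs the largest. What is shaped like the low_brick but purple is not meant.

How it is judged:
On the way, in this order (a step that is already met when the one before it is completed fails the run):
1. the low brick sits flat in the empty compartment, below the rim, and is released (x of low_brick in the frame of gap_tile between -0.018 and 0.018 m and y of low_brick in the frame of gap_tile between -0.016 and 0.016 m and z of low_brick in the frame of gap_tile below 0.007 m and angle between low_brick's own z axis and vertical below 0.12 rad and contact force between the fingers and low_brick below 0.5 N), for 0.2 s.
2. after that, the levelling bar has been swept to the far end (value of joint bar above 0.245 m), for 0.2 s.
At the end, for the whole second after the job is handed in: The low brick is upright within 7 degrees, within 18 mm (x) and 16 mm (y) of the tile's centre, underside less than 7 mm above the tray floor (so below the rim); the levelling bar is at 0.245 m or more of its 0.266 m travel; brick and bar are released and at rest (all of step 1 and value of joint bar above 0.245 m and linear speed of low_brick below 0.02 m/s and velocity of joint bar below 0.02 m/s); the robot touches nothing.
It also fails if it takes over 45 s, if anything falls off the work surface, if the arm or the gripper's body presses on something with over 40 N, if the wrist force passes 120 N, or if a joint passes its speed limit or range.

## Working session

There is one attempt and no reset: what is moved stays moved. The work goes in short steps, Python scripts to look and compute and a tool call to move; the robot and the scene stay as the last step left them, time stands still between calls to the robot, and variables do not carry over. Pictures are saved under pics/ and viewed, at most 10 in all, crops included, and the job is handed in when it is done.

Besides the shell and the picture viewer there is one more tool, called after ">>>" as name([rows], argument=value, ...), one row to a line, values as JSON. servo_tool: Moves the arm, as the interface text tells. Its arguments: {"type":"object","properties":{"targets":{"type":"array"},"grip_force":{"type":"number"}},"required":["targets"]}

```bash
mkdir -p pics; ls; python3 - <<'E'
from workcell import bot, read_camera, camera_info
import cv2
s=bot.read_state();print(s)
for n in("top","side"):
    cv2.imwrite(f"pics/{n}0.png",read_camera(n)[:,:,::-1])
for n in("top","side","wrist"):print(n,camera_info(n))
E
```

```text
pics
{'time': 0.0, 'q': array([ 1.26608503e+00,  2.64752831e-01,  1.60535931e+00,  3.19156641e-05,
        1.27371444e+00, -3.69160096e-02]), 'joint_vel': array([-1.49560081e-03,  9.26089180e-06, -1.04512424e-03, -1.19858712e-03,
        5.96230706e-04, -9.78670024e-05]), 'joint_torque': array([-2.10168037e-03, -5.15117526e+01, -3.67309785e+01, -1.48395579e-04,
        1.32145060e-02,  2.35665004e-05]), 'tool_pos': array([0.17839244, 0.65024529, 0.22997019]), 'tcp_rot': array([-0.41935567, -3.11306259,  0.00344937]), 'wrist_force': array([ 0.42209322, -0.24683395, -0.79885214]), 'torque': array([-0.04592611, -0.01268639,  0.03520808]), 'grip_force': 0.0, 'width': 1.0025992666642036}
top {'fx': 425.2829668952628, 'fy': 425.2829668952628, 'cx': 282.40308087280573, 'cy': 207.7635197155892, 'eye': array([ 0.37962066, -0.13295708,  1.13155637]), 'orientation': array([-2.16724355,  2.15816722, -0.14053093])}
side {'fx': 454.8331508482116, 'fy': 454.8331508482116, 'cx': 284.74678706604425, 'cy': 213.05144922066262, 'eye': array([0.39559606, 0.53757586, 0.62448767]), 'orientation': array([-0.17413214,  2.76598527, -1.31289114])}
wrist {'fx': 298.72825556260744, 'fy': 298.72825556260744, 'cx': 279.36119544490157, 'cy': 209.18718295959164, 'T_tool_cam': array([[-7.20714625e-04, -9.51087445e-01, -3.08920949e-01,
         7.72076520e-02],
       [ 9.99999348e-01, -4.11677974e-04, -1.06555545e-03,
        -2.95428855e-04],
       [ 8.86260464e-04, -3.08921516e-01,  9.51087121e-01,
        -1.43064690e-01],
       [ 0.00000000e+00,  0.00000000e+00,  0.00000000e+00,
         1.00000000e+00]])}
```

View pics/top0.png

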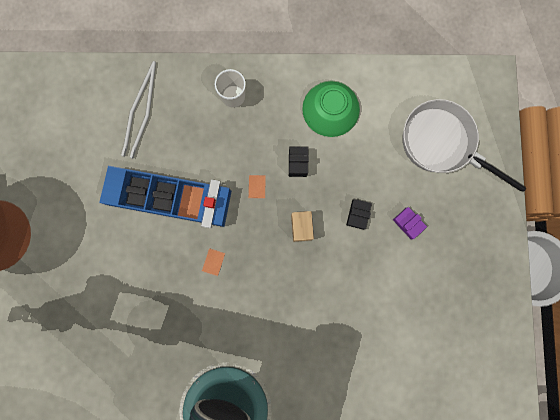

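View pics/side0.png

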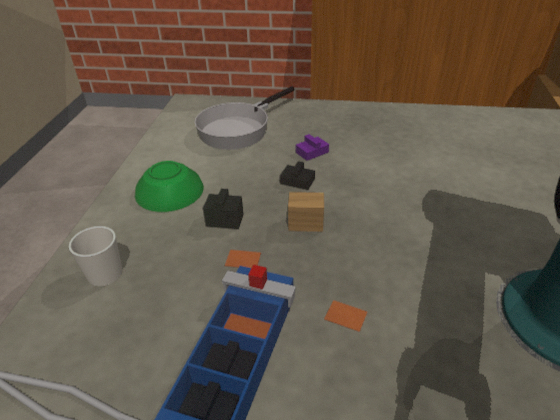

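Candidates in top: tall brick (298,161), black ribbed brick (360,214), wood block (302,226), purple (410,223). In the side view (297,176) is a low slab with a rib, whereas (224,211) is tall. So the one meant is (360,214). Tiles: the one in the tray (190,201), loose smaller ones (257,187) and (213,262). An enlarged crop to confirm and measure.

```bash
python3 - <<'E'
import cv2
a=cv2.imread("pics/top0.png");b=cv2.imread("pics/side0.png")
import numpy as np
c=lambda im,x,y,w,h,s:cv2.resize(im[y:y+h,x:x+w],None,fx=s,fy=s,interpolation=cv2.INTER_CUBIC)
A=c(a,95,155,145,80,5)            # tray
B=c(a,335,190,50,50,5)
C=c(b,260,155,80,50,5)
row=np.zeros((250,725,3),np.uint8);row[:, :250]=B;row[:,260:660]=C
o=np.vstack([A[:345],row]);
cv2.imwrite("pics/crop1.png",o[:595]);print(o.shape)
E
```

```text
(595, 725, 3)
```

View pics/crop1.png

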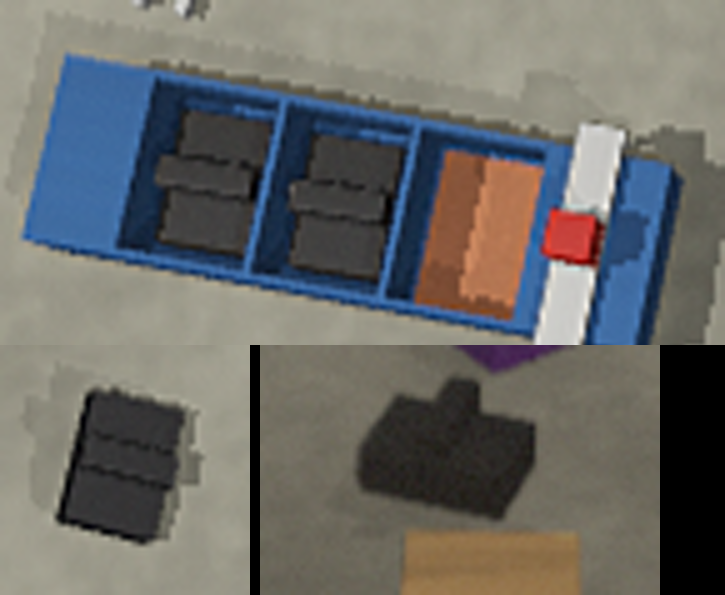

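The crop confirms it: the black low slab with rib is the one, and the largest tile lies in the tray cell next to the parked bar (approx. (190,201)). Tray +y points left in the image.

```bash
cat > h.py <<'E'
import numpy as np, cv2
from scipy.spatial.transform import Rotation as R
from workcell import bot, read_camera, camera_info
def cam(n,s=None):
    i=camera_info(n)
    if n=="wrist":
        T=np.eye(4);T[:3,:3]=R.from_rotvec(s['tcp_rot']).as_matrix();T[:3,3]=s['tool_pos']
        T=T@i['T_tool_cam'];return i,T[:3,3],T[:3,:3]
    return i,np.array(i['eye']),R.from_rotvec(i['orientation']).as_matrix()
def unproj(c,px,z):
    i,e,M=c;px=np.atleast_2d(px).astype(float)
    d=np.c_[(px[:,0]-i['cx'])/i['fx'],(px[:,1]-i['cy'])/i['fy'],np.ones(len(px))]@M.T
    return e+d*((z-e[2])/d[:,2])[:,None]
def proj(c,P):
    i,e,M=c;p=(np.asarray(P)-e)@M
    return np.c_[p[:,0]/p[:,2]*i['fx']+i['cx'],p[:,1]/p[:,2]*i['fy']+i['cy']]
def shift(s,P):  # world target for TCP -> tool-axis fractions
    return (np.asarray(P)-s['tool_pos'])@R.from_rotvec(s['tcp_rot']).as_matrix()/0.5
E
python3 - <<'E'
from h import *
c=cam("top")
q=lambda L,oy=155,ox=95,y0=0:[(x/5+ox-.4,(y-y0)/5+oy-.4) for x,y in L]
def rep(n,L,z):
    P=unproj(c,L,z)[:,:2];print(n,P.round(4).tolist(),'c',P.mean(0).round(4));
    for k in range(len(P)):
        d=P[(k+1)%len(P)]-P[k];print('  len %.4f ang %.3f'%(np.hypot(*d),np.arctan2(d[1],d[0])))
rep('tile',q([(446,150),(545,165),(513,320),(415,303)]),.006)
rep('rimL',q([(68,55),(22,240)]),.054)
rep('rimtopedge',q([(68,55),(672,165)]),.054)
rep('handle',q([(553,209),(602,216),(592,265),(543,256)]),.0935)
rep('brick',q([(95,392),(185,408),(155,543),(72,523)],190,335,345),.026)
s=bot.read_state();M=R.from_rotvec(s['tcp_rot']).as_matrix();print(M.round(3))
E
```

```text
tile [[0.5782, 0.1222], [0.5703, 0.069], [0.4869, 0.0838], [0.4957, 0.136]] c [0.5328 0.1027]
  len 0.0537 ang -1.718
  len 0.0847 ang 2.966
  len 0.0529 ang 1.403
  len 0.0836 ang -0.166
rimL [[0.6183, 0.3071], [0.5221, 0.3253]] c [0.5702 0.3162]
  len 0.0979 ang 2.954
  len 0.0979 ang -0.187
rimtopedge [[0.6183, 0.3071], [0.5625, -0.0047]] c [0.5904 0.1512]
  len 0.3167 ang -1.748
  len 0.3167 ang 1.394
handle [[0.5335, 0.0488], [0.5302, 0.0246], [0.5059, 0.029], [0.5102, 0.0531]] c [0.5199 0.0389]
  len 0.0244 ang -1.709
  len 0.0247 ang 2.965
  len 0.0245 ang 1.393
  len 0.0238 ang -0.182
brick [[0.5386, -0.3292], [0.5303, -0.3764], [0.4592, -0.3592], [0.4695, -0.316]] c [ 0.4994 -0.3452]
  len 0.0479 ang -1.744
  len 0.0732 ang 2.904
  len 0.0444 ang 1.337
  len 0.0704 ang -0.188
[[-0.964  0.265 -0.001]
 [ 0.265  0.964 -0.002]
 [ 0.    -0.002 -1.   ]]
```

Tile centre about (0.5315, 0.0999), yaw −0.178. Brick about (0.499, −0.345), yaw about −0.19. I'll move above the brick and refine with the wrist camera.

>>> servo_tool([
  {"hand":-1,"x":-0.8,"y":-0.5,"z":0,"roll":0.474},
  {"hand":-1,"x":-0.8,"y":-0.5,"z":0,"roll":0.474},
  {"hand":-1,"x":-0.8,"y":-0.5,"z":0,"roll":0.474},
  {"hand":-1,"x":-0.8,"y":-0.5,"z":0,"roll":0.474},
  {"hand":-1,"x":-0.8,"y":-0.5,"z":0,"roll":0.474},
  {"hand":-1,"x":-0.8,"y":-0.5,"z":0,"roll":0.474},
  {"hand":-1,"x":-0.8,"y":-0.5,"z":0,"roll":0.474},
  {"hand":-1,"x":-0.8,"y":-0.5,"z":0,"roll":0.474},
  {"hand":-1,"x":-0.8,"y":-0.5,"z":0,"roll":0.474},
  {"hand":-1,"x":-0.8,"y":-0.5,"z":0,"roll":0.474},
])

```text
time: 0.93
tool_pos: [0.4616, 0.3426, 0.2309]
tcp_rot: [-2.169, -2.273, 0.001]
wrist_force: [-0.0, 0.1, 0.2]
width: 1.006
grip_force: 0.0
```

```bash
python3 - <<'E'
from h import *
s=bot.read_state();M=R.from_rotvec(s['tcp_rot']).as_matrix();print(s['time'],s['tool_pos'],s['q'],'psi',np.arctan2(M[1,1],M[0,1]),shift(s,[.499,-.345,.2]))
E
```

```text
0.9333 [0.46164544 0.34256106 0.23090291] [5.95042988e-01 7.61307906e-02 1.82264173e+00 3.16633020e-05
 1.24336432e+00 5.48141406e-01] psi 0.04689132946359927 [-1.37709652  0.01019899  0.0621562 ]
```

>>> servo_tool([
  {"hand":-1,"x":-0.8,"y":0.01,"z":0,"roll":0.075},
  {"hand":-1,"x":-0.8,"y":0.01,"z":0,"roll":0.075},
  {"hand":-1,"x":-0.8,"y":0.01,"z":0,"roll":0.075},
  {"hand":-1,"x":-0.8,"y":0.01,"z":0,"roll":0.075},
  {"hand":-1,"x":-0.8,"y":0.01,"z":0,"roll":0.075},
  {"hand":-1,"x":-0.8,"y":0.01,"z":0,"roll":0.075},
  {"hand":-1,"x":-0.8,"y":0.01,"z":0,"roll":0.075},
  {"hand":-1,"x":-0.8,"y":0.01,"z":0,"roll":0.075},
  {"hand":-1,"x":-0.8,"y":0.01,"z":0,"roll":0.075},
  {"hand":-1,"x":-0.8,"y":0.01,"z":0,"roll":0.075},
])

```text
time: 1.77
tool_pos: [0.4865, -0.0583, 0.2311]
tcp_rot: [2.416, 2.007, -0.002]
wrist_force: [-0.3, 0.4, -0.2]
width: 1.001
grip_force: 0.0
```

```bash
cat > st.py <<'E'
from h import *
import sys
s=bot.read_state();M=R.from_rotvec(s['tcp_rot']).as_matrix();print(s['time'],s['tool_pos'],'psi',np.arctan2(M[1,1],M[0,1]),shift(s,[float(v) for v in sys.argv[1:4]]))
E
python3 st.py .499 -.345 .2
```

```text
1.7667 [ 0.48654293 -0.05825136  0.23106687] psi -0.18460712278663627 [-0.55909309  0.12976156  0.06290701]
```

>>> servo_tool([
  {"hand":-1,"x":-0.47,"y":0.13,"z":0.0,"roll":0},
  {"hand":-1,"x":-0.47,"y":0.13,"z":0.0,"roll":0},
  {"hand":-1,"x":-0.47,"y":0.13,"z":0.0,"roll":0},
  {"hand":-1,"x":-0.47,"y":0.13,"z":0.0,"roll":0},
  {"hand":-1,"x":-0.47,"y":0.13,"z":0.0,"roll":0},
  {"hand":-1,"x":-0.47,"y":0.13,"z":0.0,"roll":0},
  {"hand":-1,"x":-0.47,"y":0.13,"z":0.0,"roll":0},
  {"hand":-1,"x":-0.47,"y":0.13,"z":0.0,"roll":0},
  {"hand":-1,"x":-0.47,"y":0.13,"z":0.0,"roll":0},
])

```text
time: 2.52
tool_pos: [0.5078, -0.2971, 0.2305]
tcp_rot: [-2.414, -2.007, 0.0]
wrist_force: [-0.4, -0.1, 0.1]
width: 1.005
grip_force: 0.0
```

```bash
python3 - <<'E'
from h import *
s=bot.read_state();im=read_camera("wrist");c=cam("wrist",s)
p=proj(c,[[.499,-.345,.026]])[0];print(s['tool_pos'],p)
x,y=[int(v)-60 for v in p];x=max(x,0);y=max(min(y,300),0);print(x,y)
cr=im[y:y+120,x:x+120,::-1]
cr=np.clip(cr*1.8,0,255).astype(np.uint8)
cv2.imwrite("pics/wb.png",cv2.resize(cr,None,fx=5,fy=5,interpolation=cv2.INTER_CUBIC))
E
```

```text
[ 0.50779396 -0.29714325  0.23045827] [278.09090172 220.43018691]
218 160
```

View pics/wb.png

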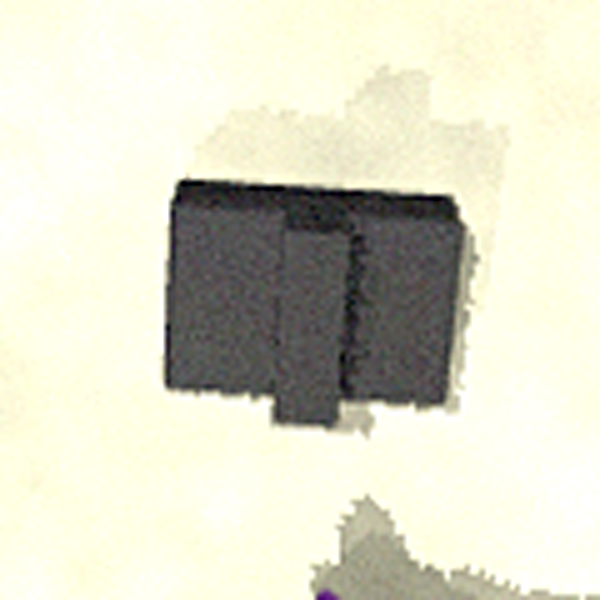

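The wrist view shows the slab top at crop corners (172,207), (463,224), (448,405), (166,388) and the rib top at (287,228), (352,233), (337,427), (274,423).

```bash
python3 - <<'E'
from h import *
s=bot.read_state();c=cam("wrist",s)
for n,L,z in(('slab',[(172,207),(463,224),(448,405),(166,388)],.026),('rib',[(287,228),(352,233),(337,427),(274,423)],.042)):
    P=unproj(c,[(x/5+218-.4,y/5+160-.4) for x,y in L],z)[:,:2];print(n,P.mean(0).round(4))
    for k in range(4):
        d=P[(k+1)%4]-P[k];print('  len %.4f ang %.3f'%(np.hypot(*d),np.arctan2(d[1],d[0])))
print(shift(s,[*P.mean(0),.033]))
E
```

```text
slab [ 0.5015 -0.346 ]
  len 0.0709 ang -0.244
  len 0.0480 ang -1.801
  len 0.0715 ang 2.893
  len 0.0477 ang 1.328
rib [ 0.5015 -0.3457]
  len 0.0152 ang -0.263
  len 0.0495 ang -1.819
  len 0.0153 ang 2.889
  len 0.0496 ang 1.320
[-0.0993039   0.00563381  0.3953136 ]
```

>>> servo_tool([
  {"hand":-1,"x":-0.1,"y":0.0055,"z":0.1,"roll":0.02},
  {"hand":-1,"x":-0.1,"y":0.0055,"z":0.16,"roll":0.02},
  {"hand":-1,"x":-0.1,"y":0.0055,"z":0.23,"roll":0.02},
  {"hand":-1,"x":-0.1,"y":0.0055,"z":0.3,"roll":0.02},
  {"hand":-1,"x":-0.1,"y":0.0055,"z":0.35,"roll":0.02},
  {"hand":-1,"x":-0.1,"y":0.0055,"z":0.38,"roll":0.02},
  {"hand":-1,"x":-0.1,"y":0.0055,"z":0.4,"roll":0.02},
  {"hand":-1,"x":-0.1,"y":0.0055,"z":0.401,"roll":0.02},
  {"hand":-1,"x":-0.1,"y":0.0055,"z":0.401,"roll":0.02},
])

```text
time: 3.32
tool_pos: [0.5024, -0.3463, 0.0311]
tcp_rot: [-2.475, -1.934, -0.0]
wrist_force: [0.0, 0.1, 0.2]
width: 1.001
grip_force: 0.0
```

>>> servo_tool([
  {"hand":1,"x":0,"y":0,"z":0,"roll":0},
  {"hand":1,"x":0,"y":0,"z":0,"roll":0},
  {"hand":1,"x":0,"y":0,"z":0,"roll":0},
  {"hand":1,"x":0,"y":0,"z":0,"roll":0},
  {"hand":1,"x":0,"y":0,"z":0,"roll":0},
  {"hand":1,"x":0,"y":0,"z":0,"roll":0},
  {"hand":1,"x":0,"y":0,"z":0,"roll":0},
  {"hand":1,"x":0,"y":0,"z":0,"roll":0},
  {"hand":1,"x":0,"y":0,"z":0,"roll":0},
  {"hand":1,"x":0,"y":0,"z":0,"roll":0},
], grip_force=40)

```text
time: 4.15
tool_pos: [0.5022, -0.3476, 0.0315]
tcp_rot: [2.476, 1.932, 0.0]
wrist_force: [-1.7, 0.4, 5.1]
width: 0.171
grip_force: 41.0
```

```bash
python3 st.py .5015 -.346 .15
```

```text
4.15 [ 0.50220465 -0.3476311   0.03147382] psi -0.2455176232564857 [ 0.00272186 -0.0020134  -0.23705483]
```

>>> servo_tool([
  {"hand":1,"x":0,"y":0,"z":-0.06,"roll":0},
  {"hand":1,"x":0,"y":0,"z":-0.12,"roll":0},
  {"hand":1,"x":0,"y":0,"z":-0.18,"roll":-0.021},
  {"hand":1,"x":0,"y":0,"z":-0.24,"roll":-0.021},
  {"hand":1,"x":0,"y":0,"z":-0.24,"roll":-0.021},
  {"hand":1,"x":0,"y":0,"z":-0.24,"roll":-0.021},
])

```text
time: 4.65
tool_pos: [0.5033, -0.3482, 0.1528]
tcp_rot: [2.408, 2.01, 0.002]
wrist_force: [-0.5, 0.4, -2.2]
width: 0.173
grip_force: 40.2
```

```bash
python3 st.py .5315 .0999 .15
```

```text
4.65 [ 0.50325718 -0.34821253  0.15283887] psi -0.17966741974844794 [ 0.89190144 -0.10460363  0.00348043]
```

>>> servo_tool([
  {"hand":1,"x":0.08,"y":-0.01,"z":0,"roll":0},
  {"hand":1,"x":0.16,"y":-0.02,"z":0,"roll":0},
  {"hand":1,"x":0.24,"y":-0.03,"z":0,"roll":0},
  {"hand":1,"x":0.32,"y":-0.04,"z":0,"roll":0},
  {"hand":1,"x":0.4,"y":-0.05,"z":0,"roll":0},
  {"hand":1,"x":0.48,"y":-0.06,"z":0,"roll":0},
  {"hand":1,"x":0.56,"y":-0.07,"z":0,"roll":0},
  {"hand":1,"x":0.64,"y":-0.08,"z":0,"roll":0},
  {"hand":1,"x":0.7,"y":-0.09,"z":0,"roll":0},
  {"hand":1,"x":0.7,"y":-0.09,"z":0,"roll":0},
])

```text
time: 5.48
tool_pos: [0.5179, 0.0104, 0.148]
tcp_rot: [-2.403, -2.015, 0.003]
wrist_force: [0.5, 0.2, -1.6]
width: 0.17
grip_force: 40.2
```

```bash
python3 st.py .5315 .0999 .15;python3 - <<'E'
from h import *
s=bot.read_state();im=read_camera("wrist");c=cam("wrist",s)
print(s['tool_pos'],s['tcp_rot'])
cv2.imwrite("pics/wt.png",np.clip(cv2.resize(im[:,:,::-1],(800,600),interpolation=cv2.INTER_CUBIC)*1.5,0,255).astype(np.uint8))
E
```

```text
5.4833 [0.51791549 0.01036582 0.14798055] psi -0.1751962273273181 [ 0.18107041 -0.00447989 -0.00365774]
[0.51791549 0.01036582 0.14798055] [-2.40321503 -2.01516839  0.00292186]
```

View pics/wt.png

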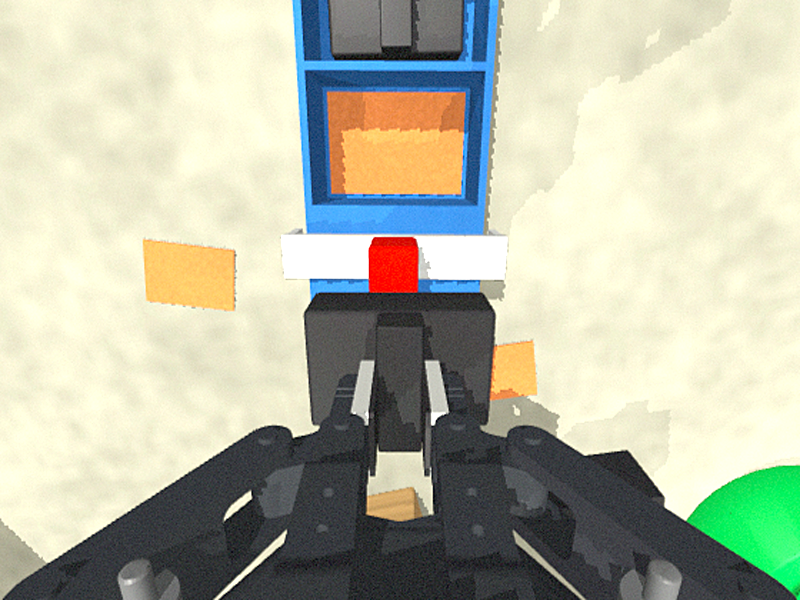

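The held brick's slab front corners are at (307,310) and (492,310), with the rib top at (378,325) to (420,451). The whole tile is visible: (327,91), (466,92), (463,196), (329,195).

```bash
python3 - <<'E'
from h import *
s=bot.read_state();c=cam("wrist",s)
for n,L,z in(('tile',[(327,91),(466,92),(463,196),(329,195)],.006),('rib',[(378,325),(422,325),(420,451),(380,451)],.1585),('rim',[(308,71),(485,71),(488,205),(307,206)],.054)):
    P=unproj(c,[(x*.7,y*.7) for x,y in L],z);print(n,P.mean(0).round(4),(shift(s,P.mean(0))*.5).round(4))
    for k in range(4):
        d=P[(k+1)%4]-P[k];print('  len %.4f ang %.3f'%(np.hypot(*d[:2]),np.arctan2(d[1],d[0])))
E
```

```text
tile [0.5328 0.0941 0.006 ] [0.0874 0.0002 0.1421]
  len 0.0843 ang -0.183
  len 0.0615 ang -1.730
  len 0.0873 ang 2.959
  len 0.0615 ang 1.364
rib [0.5204 0.0088 0.1585] [ 0.0012  0.002  -0.0104]
  len 0.0147 ang -0.174
  len 0.0499 ang -1.745
  len 0.0148 ang 2.968
  len 0.0499 ang 1.395
rim [0.5337 0.0944 0.054 ] [0.0879 0.0008 0.0941]
  len 0.0881 ang -0.176
  len 0.0657 ang -1.660
  len 0.0987 ang 2.972
  len 0.0662 ang 1.321
```

>>> servo_tool([
  {"hand":1,"x":0.07,"y":-0.002,"z":0,"roll":0},
  {"hand":1,"x":0.14,"y":-0.004,"z":0,"roll":0},
  {"hand":1,"x":0.176,"y":-0.004,"z":0,"roll":0},
  {"hand":1,"x":0.176,"y":-0.004,"z":0,"roll":0},
  {"hand":1,"x":0.176,"y":-0.004,"z":0.04,"roll":0},
  {"hand":1,"x":0.176,"y":-0.004,"z":0.08,"roll":0},
  {"hand":1,"x":0.176,"y":-0.004,"z":0.1,"roll":0},
  {"hand":1,"x":0.176,"y":-0.004,"z":0.1,"roll":0},
  {"hand":1,"x":0.176,"y":-0.004,"z":0.1,"roll":0},
  {"hand":1,"x":0.176,"y":-0.004,"z":0.1,"roll":0},
])

```text
time: 6.37
tool_pos: [0.5344, 0.0913, 0.1012]
tcp_rot: [2.412, 2.012, 0.0]
wrist_force: [-0.5, -0.0, -1.6]
width: 0.173
grip_force: 40.2
```

```bash
python3 st.py .5321 .097 .0375
```

```text
6.3667 [0.53437378 0.09134776 0.10120411] psi -0.18044551299870426 [ 0.01031026 -0.00656366  0.12740464]
```

>>> servo_tool([
  {"hand":1,"x":0,"y":0,"z":0,"roll":0},
  {"hand":1,"x":0,"y":0,"z":0,"roll":0},
])

```text
time: 6.53
tool_pos: [0.5349, 0.092, 0.1021]
tcp_rot: [2.411, 2.012, 0.003]
wrist_force: [-1.6, -0.4, -1.4]
width: 0.17
grip_force: 40.2
```

```bash
python3 - <<'E'
from h import *
for k in range(4):
    s=bot.read_state();im=read_camera("wrist");print(s['tool_pos'],np.abs(s['joint_vel']).max())
cv2.imwrite("pics/wt2.png",np.clip(cv2.resize(im[:,:,::-1],(800,600),interpolation=cv2.INTER_CUBIC)*1.5,0,255).astype(np.uint8))
E
```

```text
[0.5349494  0.09196895 0.10207821] 0.003216480500146123
[0.5348492  0.09203435 0.10197868] 0.003870374887732169
[0.53464632 0.09210272 0.10180383] 0.0043638452840020145
[0.53446922 0.09212893 0.10159331] 0.0051727519821949145
```

View pics/wt2.png

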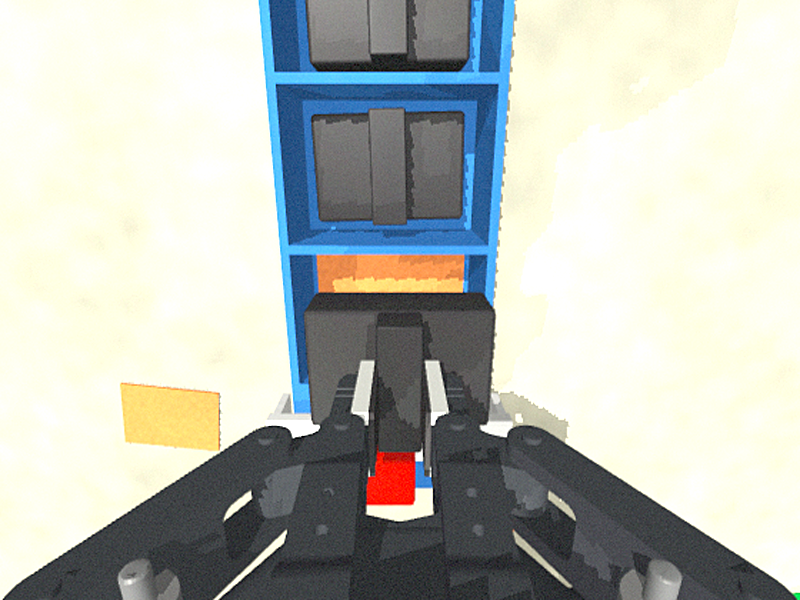

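The brick in hand is right of the cell centre in this view: cell inner corners at the rim are (289,255) and (490,254), tile x-edges at columns 316/465, brick centre at column 400.

```bash
python3 - <<'E'
from h import *
s=bot.read_state();c=cam("wrist",s);S=lambda L,z:unproj(c,[(x*.7,y*.7) for x,y in L],z)
P=S([(289,255),(490,254)],.054);print('rim',P.round(4).tolist(),[(shift(s,p)*.5).round(4) for p in P])
P=S([(316,262),(465,262)],.006);print('tile',[(shift(s,p)*.5).round(4) for p in P])
P=S([(378,325),(422,325),(420,451),(380,451)],s['tool_pos'][2]+.0105);print('rib',(shift(s,P.mean(0))*.5).round(4))
# other brick in the next cell, rib top z .048, cell centre 70 mm further
P=S([(369,108),(406,108),(406,224),(371,224)],.048);print('next',(shift(s,P.mean(0))*.5).round(4))
M=R.from_rotvec(s['tcp_rot']).as_matrix();print(M[:,2])
E
```

```text
rim [[0.4936, 0.1378, 0.054], [0.5835, 0.1218, 0.054]] [array([ 0.0376, -0.0481,  0.0474]), array([0.0379, 0.0431, 0.0475])]
tile [array([ 0.0232, -0.0456,  0.0954]), array([0.0231, 0.0396, 0.0954])]
rib [ 0.0013  0.002  -0.0105]
next [ 0.0751 -0.003   0.0534]
[ 1.01322702e-03  1.18548866e-04 -9.99999480e-01]
```

>>> servo_tool([
  {"hand":1,"x":0.007,"y":-0.0095,"z":0,"roll":0},
  {"hand":1,"x":0.007,"y":-0.0095,"z":0.02,"roll":0},
  {"hand":1,"x":0.007,"y":-0.0095,"z":0.05,"roll":0},
  {"hand":1,"x":0.007,"y":-0.0095,"z":0.07,"roll":0},
  {"hand":1,"x":0.007,"y":-0.0095,"z":0.09,"roll":0},
  {"hand":1,"x":0.007,"y":-0.0095,"z":0.105,"roll":0},
  {"hand":1,"x":0.007,"y":-0.0095,"z":0.115,"roll":0},
  {"hand":1,"x":0.007,"y":-0.0095,"z":0.12,"roll":0},
  {"hand":1,"x":0.007,"y":-0.0095,"z":0.122,"roll":0},
  {"hand":1,"x":0.007,"y":-0.0095,"z":0.122,"roll":0},
])

```text
time: 7.57
tool_pos: [0.5301, 0.0964, 0.0398]
tcp_rot: [2.412, 2.013, 0.0]
wrist_force: [0.3, -0.8, -1.5]
width: 0.172
grip_force: 40.1
```

>>> servo_tool([
  {"hand":1,"x":0,"y":0,"z":0.003,"roll":0},
  {"hand":1,"x":0,"y":0,"z":0.005,"roll":0},
  {"hand":1,"x":0,"y":0,"z":0.005,"roll":0},
])

```text
time: 7.82
tool_pos: [0.5301, 0.0964, 0.0375]
tcp_rot: [2.411, 2.013, 0.001]
wrist_force: [0.4, -0.4, -1.3]
width: 0.168
grip_force: 40.1
```

>>> servo_tool([
  {"hand":1,"x":0,"y":0,"z":0.002,"roll":0},
  {"hand":1,"x":0,"y":0,"z":0.002,"roll":0},
  {"hand":0.2,"x":0,"y":0,"z":0.002,"roll":0},
  {"hand":0.2,"x":0,"y":0,"z":0.002,"roll":0},
  {"hand":0.2,"x":0,"y":0,"z":0.002,"roll":0},
  {"hand":0.2,"x":0,"y":0,"z":0.002,"roll":0},
  {"hand":0.2,"x":0,"y":0,"z":0,"roll":0},
  {"hand":0.2,"x":0,"y":0,"z":0,"roll":0},
  {"hand":0.2,"x":0,"y":0,"z":0,"roll":0},
])

```text
time: 8.57
tool_pos: [0.5299, 0.0964, 0.0373]
tcp_rot: [2.412, 2.013, 0.0]
wrist_force: [-0.2, 0.2, 0.3]
width: 0.397
grip_force: 0.0
```

>>> servo_tool([
  {"hand":0.2,"x":0,"y":0,"z":-0.03,"roll":0},
  {"hand":0.2,"x":0,"y":0,"z":-0.08,"roll":0},
  {"hand":0.2,"x":0,"y":0,"z":-0.14,"roll":0},
  {"hand":0.2,"x":0,"y":0,"z":-0.2,"roll":0},
  {"hand":0.2,"x":-0.06,"y":0,"z":-0.2,"roll":0},
  {"hand":0.2,"x":-0.12,"y":0,"z":-0.2,"roll":0},
  {"hand":0.2,"x":-0.12,"y":0,"z":-0.2,"roll":0},
  {"hand":0.2,"x":-0.12,"y":0,"z":-0.2,"roll":0},
])

```text
time: 9.23
tool_pos: [0.5189, 0.0364, 0.1374]
tcp_rot: [2.414, 2.01, 0.0]
wrist_force: [-0.7, 0.4, 0.7]
width: 0.404
grip_force: 0.0
```

```bash
python3 - <<'E'
from h import *
s=bot.read_state();im=read_camera("wrist");print(s['tool_pos'],s['width'])
cv2.imwrite("pics/wt3.png",np.clip(cv2.resize(im[:,:,::-1],(800,600),interpolation=cv2.INTER_CUBIC)*1.5,0,255).astype(np.uint8))
E
```

```text
[0.51892815 0.03635341 0.13740232] 0.4035045741391205
```

View pics/wt3.png

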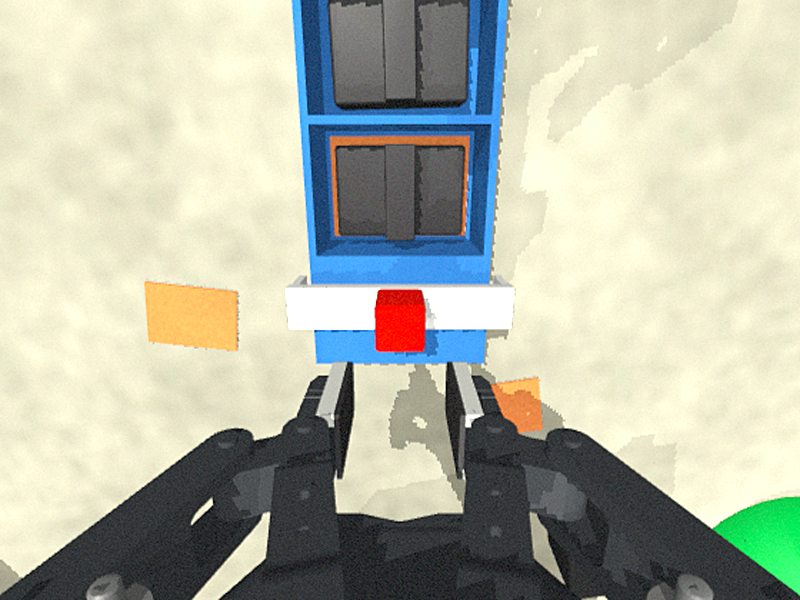

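The brick lies flat and centred in the cell, below the rim. The handle's top face is centred at about (400,327).

```bash
python3 - <<'E'
from h import *
s=bot.read_state();c=cam("wrist",s)
p=unproj(c,[(400*.7,327*.7)],.0935)[0];print(p);p[2]=.071;print(shift(s,p),shift(s,[.5199,.0389,.071]))
E
```

```text
[0.52185778 0.04054285 0.0935    ]
[0.00778527 0.00443527 0.13239486] [0.00384803 0.00117557 0.1323938 ]
```

>>> servo_tool([
  {"hand":-0.3,"x":0.006,"y":0.003,"z":0,"roll":0},
  {"hand":-0.3,"x":0.006,"y":0.003,"z":0,"roll":0},
  {"hand":-0.3,"x":0.006,"y":0.003,"z":0.03,"roll":0},
  {"hand":-0.3,"x":0.006,"y":0.003,"z":0.07,"roll":0},
  {"hand":-0.3,"x":0.006,"y":0.003,"z":0.1,"roll":0},
  {"hand":-0.3,"x":0.006,"y":0.003,"z":0.12,"roll":0},
  {"hand":-0.3,"x":0.006,"y":0.003,"z":0.128,"roll":0},
  {"hand":-0.3,"x":0.006,"y":0.003,"z":0.128,"roll":0},
  {"hand":-0.3,"x":0.006,"y":0.003,"z":0.128,"roll":0},
])

```text
time: 10.03
tool_pos: [0.5216, 0.0404, 0.0735]
tcp_rot: [2.411, 2.014, 0.0]
wrist_force: [0.5, 0.4, -0.0]
width: 0.654
grip_force: 0.0
```

>>> servo_tool([
  {"hand":1,"x":0,"y":0,"z":0,"roll":0},
  {"hand":1,"x":0,"y":0,"z":0,"roll":0},
  {"hand":1,"x":0,"y":0,"z":0,"roll":0},
  {"hand":1,"x":0,"y":0,"z":0,"roll":0},
  {"hand":1,"x":0,"y":0,"z":0,"roll":0},
  {"hand":1,"x":0,"y":0,"z":0,"roll":0},
  {"hand":1,"x":0,"y":0,"z":0,"roll":0},
], grip_force=25)

```text
time: 10.62
tool_pos: [0.5199, 0.0404, 0.0744]
tcp_rot: [-2.41, -2.011, 0.002]
wrist_force: [-5.7, 2.7, 7.5]
width: 0.273
grip_force: 27.2
```

```bash
python3 st.py .5199 .0389 .071
```

```text
10.6167 [0.51986487 0.0404472  0.07440856] psi -0.1798833743827094 [-0.00303384  0.00064155  0.00681452]
```

>>> servo_tool([
  {"hand":1,"x":0.02,"y":0,"z":-0.003,"roll":0},
  {"hand":1,"x":0.05,"y":0,"z":-0.003,"roll":0},
  {"hand":1,"x":0.09,"y":0,"z":-0.003,"roll":0},
  {"hand":1,"x":0.13,"y":0,"z":-0.003,"roll":0},
  {"hand":1,"x":0.17,"y":0,"z":-0.003,"roll":0},
  {"hand":1,"x":0.21,"y":0,"z":-0.003,"roll":0},
  {"hand":1,"x":0.25,"y":0,"z":-0.003,"roll":0},
  {"hand":1,"x":0.28,"y":0,"z":-0.003,"roll":0},
  {"hand":1,"x":0.3,"y":0,"z":-0.003,"roll":0},
  {"hand":1,"x":0.3,"y":0,"z":-0.003,"roll":0},
])

```text
time: 11.45
tool_pos: [0.5471, 0.1899, 0.0745]
tcp_rot: [-2.409, -2.013, 0.001]
wrist_force: [-4.0, 2.3, -0.8]
width: 0.273
grip_force: 26.7
```

>>> servo_tool([
  {"hand":1,"x":0.03,"y":0,"z":0,"roll":0},
  {"hand":1,"x":0.07,"y":0,"z":0,"roll":0},
  {"hand":1,"x":0.11,"y":0,"z":0,"roll":0},
  {"hand":1,"x":0.15,"y":0,"z":0,"roll":0},
  {"hand":1,"x":0.18,"y":0,"z":0,"roll":0},
  {"hand":1,"x":0.2,"y":0,"z":0,"roll":0},
  {"hand":1,"x":0.212,"y":0,"z":0,"roll":0},
  {"hand":1,"x":0.212,"y":0,"z":0,"roll":0},
  {"hand":1,"x":0.212,"y":0,"z":0,"roll":0},
])

```text
time: 12.2
tool_pos: [0.5659, 0.2932, 0.0744]
tcp_rot: [-2.41, -2.012, 0.001]
wrist_force: [-5.5, 2.7, -0.9]
width: 0.273
grip_force: 26.7
```

```bash
python3 - <<'E'
from h import *
s=bot.read_state();print(s['tool_pos'],np.hypot(*(s['tool_pos'][:2]-[.5199,.0404])))
E
```

```text
[0.56591089 0.29316977 0.07443709] 0.2569232542919883
```

>>> servo_tool([
  {"hand":-0.3,"x":0,"y":0,"z":0,"roll":0},
  {"hand":-0.3,"x":0,"y":0,"z":0,"roll":0},
  {"hand":-0.3,"x":0,"y":0,"z":0,"roll":0},
  {"hand":-0.3,"x":0,"y":0,"z":0,"roll":0},
  {"hand":-0.3,"x":0,"y":0,"z":-0.04,"roll":0},
  {"hand":-0.3,"x":0,"y":0,"z":-0.1,"roll":0},
  {"hand":-0.3,"x":0,"y":0,"z":-0.17,"roll":0},
  {"hand":-0.3,"x":0,"y":0,"z":-0.24,"roll":0},
  {"hand":-0.3,"x":0,"y":0,"z":-0.28,"roll":0},
])

```text
time: 12.95
tool_pos: [0.5691, 0.2925, 0.2201]
tcp_rot: [2.41, 2.012, 0.011]
wrist_force: [1.6, 0.1, 0.3]
width: 0.648
grip_force: 0.0
```

>>> servo_tool([
  {"hand":-0.3,"x":-0.06,"y":0,"z":0,"roll":0},
  {"hand":-0.3,"x":-0.13,"y":0,"z":0,"roll":0},
  {"hand":-0.3,"x":-0.2,"y":0,"z":0,"roll":0},
  {"hand":-0.3,"x":-0.26,"y":0,"z":0,"roll":0},
  {"hand":-0.3,"x":-0.3,"y":0,"z":0,"roll":0},
  {"hand":-0.3,"x":-0.3,"y":0,"z":0,"roll":0},
  {"hand":-0.3,"x":-0.3,"y":0,"z":0,"roll":0},
  {"hand":-0.3,"x":-0.3,"y":0,"z":0,"roll":0},
])

```text
time: 13.62
tool_pos: [0.5406, 0.1446, 0.2153]
tcp_rot: [2.412, 2.012, 0.002]
wrist_force: [0.5, -0.0, -0.7]
width: 0.647
grip_force: 0.0
```

```bash
python3 - <<'E'
from h import *
s=bot.read_state();im=read_camera("wrist");print(s['tool_pos'],s['wrist_force'],s['grip_force'])
t=np.array([.5325,.0975,0.]);c=cam("wrist",s);d=np.array([.177,.984,0])
h0=np.array([.5205,.0395,.0935]);print((proj(c,[h0+d*k for k in(.245,.257,.266)])/.7).round(0))
cv2.imwrite("pics/wend.png",np.clip(cv2.resize(im[:,:,::-1],(800,600))*1.5,0,255).astype(np.uint8))
E
```

```text
[0.5406429  0.14457893 0.21526134] [ 0.47914224 -0.00557194 -0.73279626] 0.0
[[392.  46.]
 [392.  21.]
 [392.   2.]]
```

View pics/wend.png

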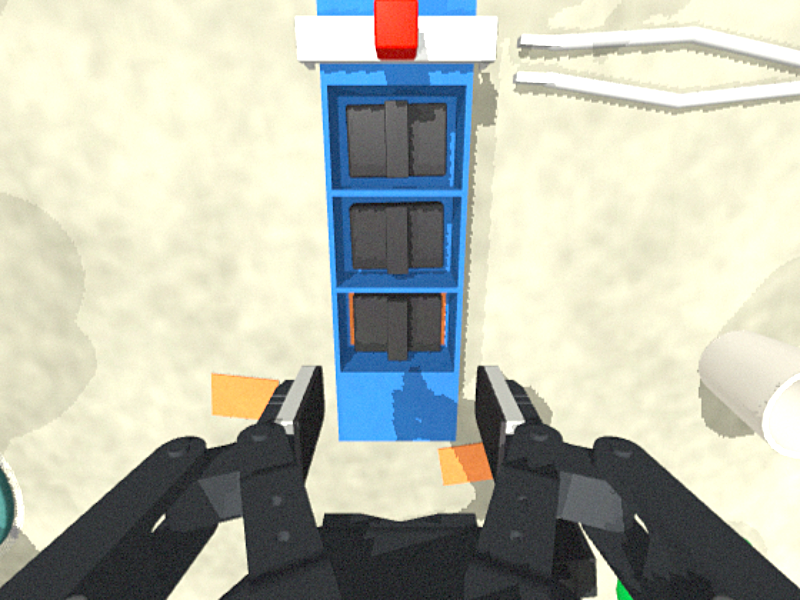

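The end view shows all three bricks flat in their cells. The bar (rows 15–62) is beyond the last cell edge (row 85), and the gripper is clear.

```bash
python3 -c "
from workcell import ticket
print(ticket.finish_job())"
```

```text
the job is handed in; nothing more can be done
None
```

The low brick is flat and released in the empty compartment, the levelling bar has been swept to about 0.26 m and let go, and the job is handed in; the hand-in returned no verdict.

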